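Find and seat the rocking breeder-box cover

TASK

One of the four identical white covers on the clear breeder boxes has slipped off its seat. With the gripper's fingertips, press down near the far end of the covers until you find the one that rocks, making it rock under the finger; then push that cover by its near end, back along its box, until it drops in flat and flush like the other three. Do not pick up or tip over anything, and leave the other things on the shelf where they stand.

Things in the scene. Friction and masses are not known exactly. Their poses are not given: they have to be found in the camera images.
- box_a: one of four identical fixed clear acrylic breeder boxes standing in a row, in any order, in a grey tray. 128 mm long (x axis, pointing away from the robot within 0.3 rad), 75 wide (y). Origin: centre of underside, z up. The 14 mm wide rims at its near and far ends (outer faces at x = -64, +64 mm) and the 5 mm thick grey divider across its middle (x = 0, along y) have flat tops 100 mm above the origin
- box_b: box exactly like box_a. On each box the two 4 mm side walls stand 8 mm above the rims (108 mm high) and guide the cover in a channel 67 mm wide, open at both ends
- box_c: box exactly like box_a
- box_d: box exactly like box_a
- cover_a: loose white cover of box_a: plate 128 x 64 x 5 mm, 50 g; origin at the centre of the plate's underside, axes as the box's. Under it two ribs along y, 5 mm thick, 3 mm deep, at x = -7 and +7 mm. Seated, the ribs straddle the divider with 2 mm play each way and the plate lies flat on rims and divider, origin 100 mm above the box's, ends flush with the box's ends
- cover_b: identical cover of box_b. The one cover that is off its seat has slipped 5 to 9 mm towards the robot (box -x), far rib on top of the divider: its near end lies down and sticks out over the near rim, its far end stands about 6 mm high, and a light press there (x above +30 mm) rocks it like a see-saw. Pushed along box +x by its near end until flush, it drops in
- cover_c: identical cover of box_c
- cover_d: identical cover of box_d
- dispenser: bystander: white press-button food dispenser, 85 x 44 x 96 mm, loose, standing in the tray between the middle boxes; origin centre of underside
- shelter: bystander: terracotta half-pot shelter, 85 x 80 x 42 mm, loose, in front of the tray; origin centre of underside
- dish: bystander: round glass feeding dish, 72 mm across, 18 mm high, loose, in front of the tray; origin centre of underside
- valve: bystander: small black plastic check valve, 52 x 23 x 23 mm, loose, in front of the tray; origin centre of underside
- feed_jar: bystander: feed jar, 56 mm across, 85 mm high, loose, right of the tray; origin centre of underside
- magnet_cleaner: bystander: black magnet cleaner, 70 x 42 x 38 mm, loose, left of the tray; origin centre of underside
- brush: bystander: white cleaning brush, 170 mm long, loose, lying behind the tray; origin under its middle
There are look-alikes about, which are no part of the job. What is shaped like the cover_c but pink or yellow is not meant.

How it is judged:
By the outcome, as a careful person would: the job done as asked, in the order asked, and still so for the second after the job is handed in, with the robot touching nothing.
It also fails if it takes over 58 s, if anything falls off the work surface, if the arm or the gripper's body presses on something with over 40 N, if the wrist force passes 120 N, or if a joint passes its speed limit or range.

ROBOT

A 7-joint arm with a two-finger parallel gripper is mounted at the origin on the work surface. World frame = base frame: x ahead of the robot, y to its left, z up, the work surface at z = 0. Lengths are in m, angles in rad, forces in N, time in s.
With the tool pointing down it reaches from about 0.425 to 0.95 m from the base axis. Payload 4.7 kg.
Tool frame: the origin (TCP) lies midway between the tips of the shut fingers; the grasp point (between the pads) lies 19 mm behind it; z points along the fingers, x is the direction in which the jaws open and shut, and the axes are right-handed (so a half turn about z gives the same grasp; the last joint's range is limited). The gripper opens to 85 mm and grips with 20 to 120 N. Pads are 22 mm wide; open, the fingers measure 114 mm over their backs; the gripper's body (76 mm by 85 mm) begins 54 mm behind the grasp point. The pads swing forward as they close: fully open they stand 13 mm farther back than shut.
Start: joints at [-1.17, 0.469, -0.049, 1.532, 0.024, 1.141, -0.082], TCP at [0.281, 0.614, 0.231] pointing down, gripper open.
Joint ranges: [-2.59, 2.59], [-0.33, 1.99], [-1.39, 1.29], [0.1, 2.45], [-1.04, 4.18], [0.21, 1.99], [-2.66, 2.66]. Speed limits (rad/s): [2.57, 2.57, 3.14, 3.14, 3.14, 3.14, 3.14].

INTERFACE

Orientations are given as a unit quaternion [x, y, z, w].
In Python, from bench import manip gives the robot as it stands.
- The arm moves only by the shell command python3 -m creep 'ROWS' [FORCE]. ROWS is JSON, a list of rows, each a list of 3 entries, a list of its own where there are three numbers: the shift along the tool's x, y, z in cm, then the turn, a rotation vector about the tool's x, y, z in degrees, then the closure, from 0 (fully open) to 1 (shut). A call has 1 to 12 rows; each row is the pose to reach, as a shift and turn from the pose commanded when the call began, along the tool's axes at that moment; what a row does not reach only later rows make up. A row lasts 1/10 s, in which the tool goes at most 50 mm and 8.59 degrees, less where a joint would pass 70% of its speed; a pose out of reach is approached as far as the arm can. A call with a gripper value outside its range is refused whole. The fingers move at their own pace and stop on an object; FORCE is the grip in N (left out, the last holds). Time passes only in rows, so rows that repeat a pose let the fingers close. It gives the time, the measured TCP pose, the force and the opening at its end, in the units of the state.
- manip.sense(): the state, without advancing time (a new reading comes with each control period).
- manip.snapshot(name): name is "scene" or "top" or "wrist"; returns a dict with "image" (400x640x3 uint8, blue, green, red), "depth" (400x640 float32, m along the optical axis (not along the pixel's ray), 0 where there is no reading), "camera_matrix" (3x3 intrinsics, pixels), "R" (3x3) and "t" (3): a world point X has camera coordinates R X + t; the wrist camera has in their place "T_tool_cam" (4x4, takes a point from camera to tool coordinates, whose origin is the TCP and whose axes are the tool frame's). Camera axes: x right, y down, z forward; pixel columns grow to the right and rows downward; lengths in m; the calibration is good to about 2 mm. A picture is of the moment at which its call begins: read the wrist's pose just before it.
- manip.finish_job(): hands the job in, once; it reports no verdict.
The state is a dict: "t": time; "q": joint angles; "joint_vel": joint speeds; "joint_efforts": joint torques, N m; "tcp_pos": TCP position; "tool_rot": TCP orientation; "contact_force": force on the tool from outside, world axes, zero at the start; "moment": the same for the moment, N m; "grip_width": finger opening in m.
Only numpy, scipy, OpenCV 4.12 (cv2) and the standard library are available. Lean on these libraries where they do the work, as an engineer would, in place of code of your own. Each camera call takes 0.05 s, during which the arm holds its last target. There are 200 camera calls.

## Working session

There is one attempt and no reset: what is moved stays moved. The work goes in short steps, Python scripts to look and compute and a shell command to move; the robot and the scene stay as the last step left them, time stands still between calls to the robot, and variables do not carry over. Pictures are saved under pics/ and viewed, about 8 in all and at most 12, crops included, and the job is handed in when it is done.

```bash
mkdir -p pics
cat > h.py <<'E'
import numpy as np,cv2
from bench import manip
def snap(n,f=None):
    s=manip.snapshot(n)
    np.savez(f'/tmp/{f or n}.npz',**{k:v for k,v in s.items()})
    cv2.imwrite(f'pics/{f or n}.png',s['image']); return s
def pts(s):
    d=s['depth'];K=s['camera_matrix'];v,u=np.mgrid[:400,:640]
    P=np.dstack([(u-K[0,2])/K[0,0]*d,(v-K[1,2])/K[1,1]*d,d])
    return (P-s['t'])@s['R']   # world
E
python3 - <<'E'
from h import *
print(manip.sense())
for n in('scene','top'):
    s=snap(n); P=pts(s); print(n,s['R'],s['t'],s['camera_matrix'])
E
```

```text
{'t': 0.0, 'q': array([-1.16991535,  0.46947223, -0.04859383,  1.53370156,  0.02412161,
        1.14098915, -0.08229877]), 'joint_vel': array([ 0.00108897,  0.0010563 , -0.00082422,  0.00086838, -0.00285461,
        0.00042242,  0.00020419]), 'joint_efforts': array([ 8.00822745e-04, -5.10297060e+01, -4.64135699e-02, -2.37714618e+01,
        1.06280026e-02,  7.30790329e-03,  1.23497918e-05]), 'tcp_pos': array([0.28100571, 0.61308261, 0.23023743]), 'tool_rot': array([ 8.41615407e-01,  5.40076405e-01, -8.08840732e-04,  5.74174365e-04]), 'contact_force': array([ 0.2615479 , -0.89320573, -0.08919628]), 'moment': array([ 0.00077547, -0.03185397, -0.0030732 ]), 'grip_width': 0.08545263626014986}
scene [[ 0.52358266  0.85197418 -0.00109314]
 [ 0.73621656 -0.45308853 -0.50268874]
 [-0.42877311  0.26239432 -0.86446679]] [-0.25692586 -0.35506893  1.51416735] [[511.50048681   0.         314.41581184]
 [  0.         511.50048681 203.79984792]
 [  0.           0.           1.        ]]
top [[-0.02504025 -0.99967813  0.00407727]
 [-0.99692348  0.02466781 -0.07439802]
 [ 0.07427349 -0.00592767 -0.99722029]] [-0.01048612  0.53516124  1.45267881] [[441.06668326   0.         323.7123033 ]
 [  0.         441.06668326 206.9057483 ]
 [  0.           0.           1.        ]]
```

View pics/top.png

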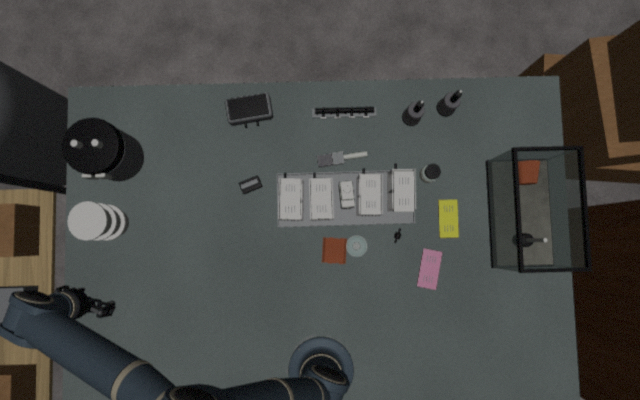

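View pics/scene.png

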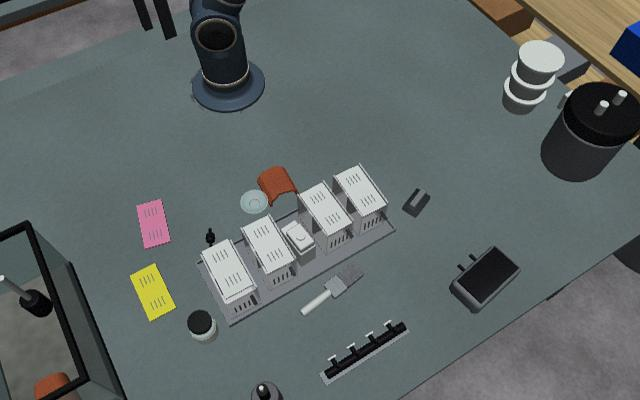

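The top view shows four covers at columns 290, 321, 370 and 403, rows about 175–220. The dispenser is at (347,194). The pink and yellow look-alikes are at (430,268) and (449,218). Next I'll measure the covers.

```bash
cat > m.py <<'E'
from h import *
for n in('top','scene'):
    s=dict(np.load(f'/tmp/{n}.npz'));P=pts(s);im=s['image'];K=s['camera_matrix']
    hsv=cv2.cvtColor(im,cv2.COLOR_BGR2HSV)
    m=((hsv[...,2]>(150))&(hsv[...,1]<40)).astype(np.uint8)
    if n=='scene': m=((hsv[...,2]>200)&(hsv[...,1]<40)).astype(np.uint8)
    m&=((P[...,0]>.4)&(P[...,0]<.8)&(abs(P[...,1])<.3)&(P[...,2]>.075)).astype(np.uint8)
    m=cv2.morphologyEx(m,cv2.MORPH_CLOSE,np.ones((3,3)))
    k,L,S,C=cv2.connectedComponentsWithStats(m)
    for i in range(1,k):
        if S[i,4]<150: continue
        v,u=np.where(L==i)
        d=np.linalg.inv(K)@np.vstack([u,v,np.ones(len(u))]); d=s['R'].T@d; c=-s['R'].T@s['t']
        z=np.median(P[L==i][:,2]); X=(c[:,None]+d*((z-c[2])/d[2])).T
        r=cv2.minAreaRect((X[:,:2]*1000).astype(np.float32))
        Q=P[L==i]; A=np.c_[Q[:,:2]-Q[:,:2].mean(0),np.ones(len(Q))]
        ok=abs(Q[:,2]-z)<.012
        f=np.linalg.lstsq(A[ok],Q[ok,2],rcond=None)[0]
        print(n,C[i].round(),S[i,4],'z',z.round(4),'rect',np.round(r[0],1),np.round(r[1],1),round(r[2],1),'slope',f.round(4),'minmaxx',X[:,0].min().round(4),X[:,0].max().round(4))
E
python3 m.py
python3 - <<'E'
import numpy as np,cv2
t=np.load('/tmp/top.npz')['image'][155:235,265:430];s=np.load('/tmp/scene.npz')['image'][155:330,185:405]
cv2.imwrite('pics/c1.png',np.vstack([cv2.resize(t,(600,290),interpolation=2),cv2.resize(s,(600,300*1),interpolation=2)]))
E
```

```text
top [403. 191.] 675 z 0.1125 rect [ 571.9 -273. ] [ 56.7 120. ] 88.6 slope [0.0496 0.001  0.1124] minmaxx 0.5113 0.6325
top [370. 194.] 755 z 0.1095 rect [ 565.3 -169.1] [ 61.2 121. ] 89.6 slope [-0.0032  0.0133  0.1095] minmaxx 0.5046 0.626
top [290. 198.] 766 z 0.1096 rect [557.3  80.3] [ 65.8 122.9] 88.6 slope [ 0.0012 -0.0041  0.1097] minmaxx 0.4952 0.6194
top [321. 198.] 757 z 0.1098 rect [555.5 -14.5] [123.3  61.7] 0.1 slope [-0.0065  0.0018  0.1096] minmaxx 0.4938 0.6171
top [347. 192.] 210 z 0.0957 rect [570.5 -98.5] [75.3 32.3] 4.7 slope [0.0067 0.032  0.0967] minmaxx 0.5332 0.6071
scene [360. 190.] 1180 z 0.1086 rect [561.7  80.3] [ 64.9 124.9] 87.5 slope [-0.0012 -0.0072  0.1087] minmaxx 0.4993 0.6246
scene [325. 209.] 1258 z 0.1087 rect [560.5 -16.9] [124.9  65.5] 0.5 slope [ 0.0006 -0.0041  0.1087] minmaxx 0.498 0.623
scene [268. 244.] 1452 z 0.1087 rect [ 569.9 -172.7] [ 66.8 125.1] 88.3 slope [ 0.0019 -0.0075  0.1087] minmaxx 0.5069 0.6333
scene [299. 234.] 341 z 0.0949 rect [579.4 -97.3] [63.6 32.9] 4.9 slope [0.0191 0.015  0.0955] minmaxx 0.547 0.6112
scene [229. 270.] 1504 z 0.1116 rect [ 581.6 -272.5] [ 57.6 134.2] 89.0 slope [0.019  0.0053 0.1112] minmaxx 0.514 0.6488
```

View pics/c1.png

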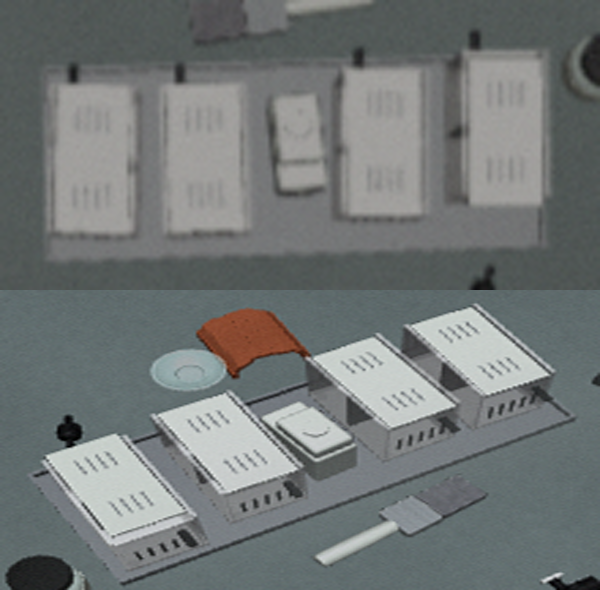

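The right-hand cover, at about (0.577, -0.273), is raised towards its far end with a slope of about 0.05. The other three lie flat. I'll move above it with the fingers shut and tool y along world x.

```bash
python3 -m creep '[[[-10,10,0],[0,0,-6],1],[[-33.6,33,0],[0,0,-24.6],1],[[-33.6,33,0],[0,0,-24.6],1],[[-33.6,33,0],[0,0,-24.6],1],[[-33.6,33,0],[0,0,-24.6],1],[[-67.2,65.9,0],[0,0,-24.6],1],[[-67.2,65.9,0],[0,0,-24.6],1],[[-67.2,65.9,0],[0,0,-24.6],1],[[-67.2,65.9,0],[0,0,-24.6],1],[[-67.2,65.9,0],[0,0,-24.6],1],[[-67.2,65.9,0],[0,0,-24.6],1],[[-67.2,65.9,0],[0,0,-24.6],1]]'
```

```text
t: 1.3
tcp_pos: [0.4849, 0.0472, 0.2313]
tool_rot: [0.707, 0.707, 0.0, -0.0]
contact_force: [0.1, 0.5, 1.3]
grip_width: 0.0
```

```bash
python3 -m creep '[[[-31.9,10,0],[0,0,0],1],[[-31.9,10,0],[0,0,0],1],[[-31.9,10,0],[0,0,0],1],[[-31.9,10,0],[0,0,0],1],[[-31.9,10,0],[0,0,0],1],[[-31.9,10,0],[0,0,0],1],[[-31.9,10,0],[0,0,0],1],[[-31.9,10,0],[0,0,0],1],[[-31.9,10,0],[0,0,0],1],[[-31.9,10,0],[0,0,0],1]]'
cat > w.py <<'E'
import sys
from h import *
from scipy.spatial.transform import Rotation as Ro
def wsnap(f):
    st=manip.sense(); s=manip.snapshot('wrist')
    T=np.eye(4);T[:3,:3]=Ro.from_quat(st['tool_rot']).as_matrix();T[:3,3]=st['tcp_pos']
    W=np.linalg.inv(T@s['T_tool_cam']); s=dict(s);s['R']=W[:3,:3];s['t']=W[:3,3]
    np.savez(f'/tmp/{f}.npz',**s);cv2.imwrite(f'pics/{f}.png',s['image']);print(st['tcp_pos'],st['contact_force'],'cam',T@s['T_tool_cam']); return s
if __name__=='__main__':
    s=wsnap(sys.argv[1])
    P=pts(s); g=s['image']
    m=(P[...,2]>.103)&(P[...,2]<.125)&(P[...,1]<-.22)&(P[...,1]>-.33)&(P[...,0]>.48)&(P[...,0]<.67)&(g.min(2)>140)
    Q=P[m]
    for x in np.arange(.49,.67,.01):
        k=abs(Q[:,0]-x)<.005
        if k.sum()>10: print(round(x,3),k.sum(),np.median(Q[k,2]).round(4),np.percentile(Q[k,1],[2,98]).round(4))
    k=abs(Q[:,1]+.273)<.015; print('x ext',np.percentile(Q[k,0],[.3,99.7]))
E
python3 w.py w1
```

```text
t: 2.3
tcp_pos: [0.5846, -0.268, 0.2307]
tool_rot: [0.707, 0.708, 0.0, -0.001]
contact_force: [0.3, 0.5, 0.1]
grip_width: -0.0003
[ 0.58461505 -0.26799218  0.23073929] [0.27356711 0.4697457  0.10060292] cam [[-1.73297548e-03  9.52741406e-01  3.03777566e-01  5.06251511e-01]
 [ 9.99995414e-01  8.96558659e-04  2.89283697e-03 -2.68267472e-01]
 [ 2.48377116e-03  3.03781186e-01 -9.52738591e-01  3.73358421e-01]
 [ 0.00000000e+00  0.00000000e+00  0.00000000e+00  1.00000000e+00]]
0.51 766 0.1088 [-0.3037 -0.2428]
0.52 1181 0.1093 [-0.3098 -0.2377]
0.53 1174 0.1098 [-0.3095 -0.2376]
0.54 1138 0.1104 [-0.3099 -0.238 ]
0.55 1043 0.1109 [-0.3104 -0.2383]
0.56 1043 0.1112 [-0.3101 -0.2387]
0.57 1020 0.1117 [-0.3106 -0.2385]
0.58 1004 0.1122 [-0.311 -0.239]
0.59 951 0.1126 [-0.3108 -0.2387]
0.6 949 0.1131 [-0.3111 -0.2392]
0.61 892 0.1136 [-0.3116 -0.2398]
0.62 881 0.1141 [-0.3115 -0.2398]
0.63 705 0.1145 [-0.3117 -0.2399]
0.64 219 0.1048 [-0.3128 -0.2395]
x ext [0.50766681 0.64119928]
```

View pics/w1.png

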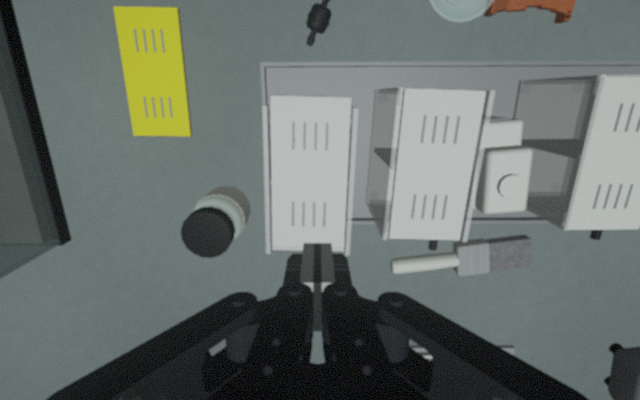

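The wrist view shows the suspect cover at cols 270–352. Its near end is at row 96, beyond the box walls' near end at about row 107, so it overhangs by roughly 7 mm. I'll press its far end.

```bash
python3 -m creep '[[[-0.7,3.3,4],[0,0,0],1],[[-0.7,3.3,8],[0,0,0],1],[[-0.7,3.3,11],[0,0,0],1],[[-0.7,3.3,11],[0,0,0],1],[[-0.7,3.3,11],[0,0,0],1]]'
python3 -m creep '[[[0,0,0.1],[0,0,0],1],[[0,0,0.2],[0,0,0],1],[[0,0,0.3],[0,0,0],1],[[0,0,0.4],[0,0,0],1],[[0,0,0.5],[0,0,0],1],[[0,0,0.6],[0,0,0],1],[[0,0,0.6],[0,0,0],1]]'
python3 w.py w2
```

```text
t: 2.85
tcp_pos: [0.6181, -0.2758, 0.1219]
tool_rot: [0.707, 0.707, 0.0, -0.0]
contact_force: [0.1, -0.1, -0.1]
grip_width: 0.0003
t: 3.55
tcp_pos: [0.6175, -0.2768, 0.115]
tool_rot: [0.707, 0.707, -0.0, -0.0]
contact_force: [-0.5, -0.5, 0.1]
grip_width: -0.0
[ 0.61752316 -0.27678537  0.11499632] [-0.51841196 -0.53750384  0.12377474] cam [[ 2.35073087e-04  9.52613690e-01  3.04182678e-01  5.39099075e-01]
 [ 9.99999344e-01 -5.64934387e-04  9.96412092e-04 -2.76713357e-01]
 [ 1.12103905e-03  3.04182244e-01 -9.52613198e-01  2.57582905e-01]
 [ 0.00000000e+00  0.00000000e+00  0.00000000e+00  1.00000000e+00]]
0.51 3112 0.1087 [-0.3041 -0.2429]
0.52 4392 0.1093 [-0.3094 -0.2377]
0.53 4133 0.1098 [-0.3097 -0.2377]
0.54 3986 0.1103 [-0.3099 -0.2378]
0.55 3708 0.1108 [-0.3102 -0.2382]
0.56 3513 0.1113 [-0.3104 -0.2383]
0.57 3371 0.1117 [-0.3105 -0.2387]
0.58 3192 0.1122 [-0.3108 -0.2389]
0.59 3025 0.1126 [-0.3111 -0.2391]
0.6 2804 0.1131 [-0.3112 -0.2393]
0.61 2250 0.1135 [-0.3117 -0.2393]
0.62 1461 0.114 [-0.3122 -0.2392]
0.63 1171 0.1144 [-0.3126 -0.2394]
0.64 150 0.1053 [-0.313  -0.2396]
x ext [0.50773404 0.62338775]
```

```bash
python3 -m creep '[[[0,0,0.1],[0,0,0],1],[[0,0,0.2],[0,0,0],1],[[0,0,0.3],[0,0,0],1],[[0,0,0.3],[0,0,0],1]]'
python3 -m creep '[[[0,0,0.1],[0,0,0],1],[[0,0,0.1],[0,0,0],1],[[0,0,0.1],[0,0,0],1]]'
python3 w.py w3
```

```text
t: 4.0
tcp_pos: [0.6176, -0.2768, 0.1121]
tool_rot: [0.707, 0.707, -0.0, -0.0]
contact_force: [-0.5, -0.5, 0.1]
grip_width: -0.0001
t: 4.3
tcp_pos: [0.6177, -0.2768, 0.1112]
tool_rot: [0.707, 0.707, 0.0, -0.0]
contact_force: [-1.2, 0.3, -0.3]
grip_width: 0.0001
[ 0.61765481 -0.27678752  0.11123953] [-1.17109629  0.30748394 -0.32593795] cam [[ 1.12025867e-04  9.52501132e-01  3.04535023e-01  5.39177959e-01]
 [ 9.99999512e-01 -4.05553396e-04  9.00600047e-04 -2.76705183e-01]
 [ 9.81327777e-04  3.04534774e-01 -9.52500713e-01  2.53797357e-01]
 [ 0.00000000e+00  0.00000000e+00  0.00000000e+00  1.00000000e+00]]
0.51 3356 0.1142 [-0.304 -0.243]
0.52 4995 0.1139 [-0.3093 -0.2377]
0.53 4716 0.1136 [-0.3096 -0.2377]
0.54 4278 0.1133 [-0.3098 -0.238 ]
0.55 4019 0.1129 [-0.3101 -0.2382]
0.56 3746 0.1126 [-0.3104 -0.2383]
0.57 3488 0.1123 [-0.3105 -0.2387]
0.58 3268 0.112 [-0.3107 -0.2388]
0.59 3044 0.1118 [-0.311  -0.2391]
0.6 2695 0.1115 [-0.3113 -0.2391]
0.61 2149 0.1112 [-0.3118 -0.2392]
0.62 1419 0.111 [-0.3124 -0.2392]
0.63 1171 0.1106 [-0.3126 -0.2392]
0.64 270 0.1042 [-0.3087 -0.2433]
x ext [0.50819371 0.62273102]
```

It rocked: the near end rose from 0.1087 to 0.1142 and the far end sank at near-zero force. I'll press 1 mm more to the stop, release, and move in front of the near end.

```bash
python3 -m creep '[[[0,0,0.1],[0,0,0],1],[[0,0,0.1],[0,0,0],1]]'
python3 -m creep '[[[0,0,-0.3],[0,0,0],1],[[0,0,-0.6],[0,0,0],1],[[0,0,-3],[0,0,0],1],[[0,0,-6],[0,0,0],1],[[0.2,-4,-6],[0,0,0],1],[[0.2,-8,-6],[0,0,0],1],[[0.2,-12.9,-6],[0,0,0],1],[[0.2,-12.9,-6],[0,0,0],1],[[0.2,-12.9,-6],[0,0,0],1]]'
python3 w.py w4
```

```text
t: 4.55
tcp_pos: [0.6178, -0.2769, 0.1105]
tool_rot: [0.707, 0.707, 0.0, 0.0]
contact_force: [0.3, 0.3, 1.1]
grip_width: -0.0005
t: 5.45
tcp_pos: [0.4879, -0.275, 0.1709]
tool_rot: [0.708, 0.706, 0.0, 0.0]
contact_force: [1.2, -0.4, 0.3]
grip_width: -0.0002
[ 0.48793135 -0.2750319   0.17085737] [ 1.18740529 -0.44412145  0.28569981] cam [[ 1.81836501e-03  9.52150732e-01  3.05623422e-01  4.09291612e-01]
 [ 9.99997717e-01 -2.07427740e-03  5.12604335e-04 -2.74836360e-01]
 [ 1.12202435e-03  3.05621792e-01 -9.52152331e-01  3.13326355e-01]
 [ 0.00000000e+00  0.00000000e+00  0.00000000e+00  1.00000000e+00]]
0.51 690 0.1088 [-0.3046 -0.2426]
0.52 616 0.1095 [-0.3102 -0.237 ]
0.53 457 0.1103 [-0.3108 -0.2368]
0.54 348 0.1108 [-0.3111 -0.2369]
0.55 105 0.1117 [-0.3111 -0.2371]
0.58 43 0.1127 [-0.278  -0.2727]
0.59 107 0.1129 [-0.2788 -0.2719]
0.6 121 0.1134 [-0.2788 -0.2711]
0.61 39 0.1135 [-0.2788 -0.2711]
x ext [0.50719705 0.60897457]
```

```bash
python3 -m creep '[[[0,0,4],[0,0,0],1],[[0,0,6.5],[0,0,0],1],[[0,0,7.1],[0,0,0],1],[[0,0,7.1],[0,0,0],1],[[0,0,7.1],[0,0,0],1]]'
python3 -m creep '[[[0,0.2,0],[0,0,0],1],[[0,0.4,0],[0,0,0],1],[[0,0.6,0],[0,0,0],1],[[0,0.8,0],[0,0,0],1],[[0,0.9,0],[0,0,0],1],[[0,1.0,0],[0,0,0],1],[[0,1.0,0],[0,0,0],1]]'
python3 w.py w5
```

```text
t: 6.0
tcp_pos: [0.4902, -0.2753, 0.1003]
tool_rot: [0.707, 0.707, 0.0, 0.001]
contact_force: [-0.6, -0.0, 0.4]
grip_width: -0.0003
t: 6.7
tcp_pos: [0.4987, -0.2748, 0.0992]
tool_rot: [0.707, 0.707, -0.0, -0.0]
contact_force: [0.6, 0.4, 0.6]
grip_width: -0.0001
[ 0.49872073 -0.27476922  0.09920918] [0.62053081 0.35769632 0.63931655] cam [[ 1.67716089e-04  9.52492327e-01  3.04562538e-01  4.20239769e-01]
 [ 9.99999544e-01 -4.45956259e-04  8.44010247e-04 -2.74676566e-01]
 [ 9.39734853e-04  3.04562257e-01 -9.52491968e-01  2.41764838e-01]
 [ 0.00000000e+00  0.00000000e+00  0.00000000e+00  1.00000000e+00]]
0.51 399 0.1089 [-0.3042 -0.2439]
0.53 44 0.1102 [-0.2766 -0.2731]
0.54 168 0.1103 [-0.2771 -0.2722]
0.55 117 0.1107 [-0.2776 -0.2715]
x ext [0.53197078 0.55123835]
```

View pics/w5.png

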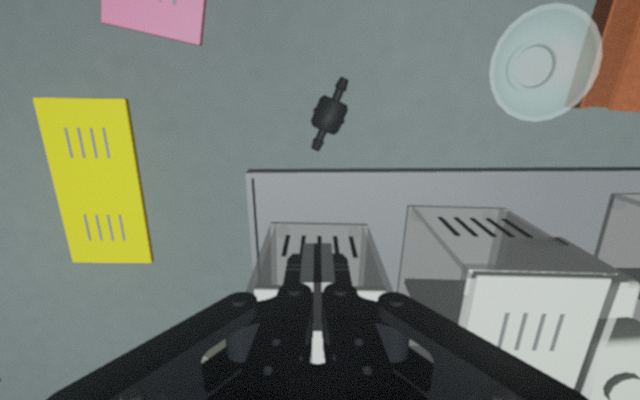

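The fingertips (316, 245) are in front of the near face of the cover, whose end is at about row 290. The way is clear, so I'll advance in small steps.

```bash
python3 -m creep '[[[0,0.1,0],[0,0,0],1],[[0,0.2,0],[0,0,0],1],[[0,0.3,0],[0,0,0],1],[[0,0.4,0],[0,0,0],1],[[0,0.4,0],[0,0,0],1]]'
cat > c.py <<'E'
from h import *
for n in('scene',):
    s=snap(n);P=pts(s);m=(s['image'].min(2)>190)&(P[...,2]>.1)&(P[...,2]<.125)&(P[...,0]>.45)&(P[...,0]<.7)
    for y in(-.273,-.171,-.016,.080):
        Q=P[m&(abs(P[...,1]-y)<.022)];f=np.polyfit(Q[:,0],Q[:,2],1);print(y,f[0].round(4),'z',np.median(Q[:,2]).round(4),'x',np.percentile(Q[:,0],[1,99]).round(4))
E
python3 c.py; ls h.py
```

```text
t: 7.25
tcp_pos: [0.503, -0.2747, 0.0993]
tool_rot: [0.707, 0.707, 0.0, 0.0]
contact_force: [-0.3, 0.2, -0.5]
grip_width: -0.0001
-0.273 -0.0003 z 0.1088 x [0.5191 0.6434]
-0.171 0.0032 z 0.1086 x [0.5063 0.6316]
-0.016 0.002 z 0.1086 x [0.4975 0.622 ]
0.08 0.0005 z 0.1086 x [0.499 0.623]
h.py
```

It has dropped flat: slope is about 0 and z is 0.1088, like the others. I'll nudge it the last millimetre or so to flush, watching the force.

```bash
python3 -m creep '[[[0,0.05,0],[0,0,0],1],[[0,0.1,0],[0,0,0],1],[[0,0.1,0],[0,0,0],1]]'
python3 -m creep '[[[0,0.05,0],[0,0,0],1],[[0,0.05,0],[0,0,0],1]]'
```

```text
t: 7.6
tcp_pos: [0.5037, -0.2747, 0.0992]
tool_rot: [0.707, 0.707, 0.0, -0.0]
contact_force: [-0.1, 0.2, -0.0]
grip_width: 0.0002
t: 7.8
tcp_pos: [0.5042, -0.2748, 0.0993]
tool_rot: [0.707, 0.707, 0.0, -0.0]
contact_force: [0.2, -0.1, 0.3]
grip_width: -0.0
```

```bash
python3 -m creep '[[[0,-0.5,0],[0,0,0],1],[[0,-1.2,0],[0,0,0],1],[[0,-1.2,-4],[0,0,0],1],[[0,0,-7],[0,0,0],1],[[0,4,-7],[0,0,0],1],[[0,8,-7],[0,0,0],1],[[0,8,-7],[0,0,0],1],[[0,8,-7],[0,0,0],1]]'
python3 w.py w6; python3 -c "
import cv2;i=cv2.imread('pics/w6.png');cv2.imwrite('pics/w6c.png',cv2.resize(i[20:300,180:460],(600,600),interpolation=2))"
```

```text
t: 8.6
tcp_pos: [0.5838, -0.2745, 0.1686]
tool_rot: [0.707, 0.707, -0.0, -0.001]
contact_force: [-0.5, -0.0, -0.1]
grip_width: 0.0002
[ 0.58381502 -0.27450374  0.16858415] [-0.45801696 -0.03033846 -0.12512793] cam [[-5.88210776e-04  9.52920854e-01  3.03218569e-01  5.05535271e-01]
 [ 9.99999158e-01  2.09897880e-04  1.28024552e-03 -2.74500746e-01]
 [ 1.15632772e-03  3.03219067e-01 -9.52920175e-01  3.11249141e-01]
 [ 0.00000000e+00  0.00000000e+00  0.00000000e+00  1.00000000e+00]]
0.51 21 0.108 [-0.3083 -0.2869]
0.52 1975 0.1091 [-0.3094 -0.2376]
0.53 1885 0.1092 [-0.3097 -0.2377]
0.54 1799 0.1092 [-0.3098 -0.2379]
0.55 1744 0.1092 [-0.31   -0.2381]
0.56 1645 0.1092 [-0.3102 -0.2384]
0.57 1581 0.1092 [-0.3106 -0.2387]
0.58 1511 0.1092 [-0.3106 -0.2388]
0.59 1458 0.1092 [-0.3111 -0.239 ]
0.6 1271 0.1093 [-0.3112 -0.2393]
0.61 780 0.1093 [-0.312  -0.2389]
0.62 487 0.1094 [-0.3125 -0.2389]
0.63 387 0.1095 [-0.3128 -0.2391]
0.64 221 0.1097 [-0.3133 -0.2392]
x ext [0.5151325 0.6087734]
```

View pics/w6c.png

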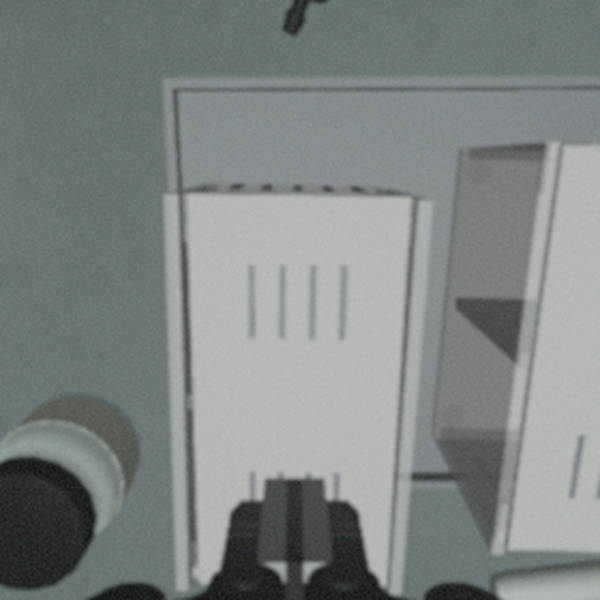

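The crop shows the cover's near edge (rows 194–196) level with the wall ends (rows 194–199), so it is flush to within about 1 mm, and it is flat. I'll lift clear and do a final check.

```bash
cp /tmp/top.npz /tmp/top0.npz; python3 -m creep '[[[0,-4,-5],[0,0,0],1],[[0,-6,-10],[0,0,0],1],[[0,-6,-12],[0,0,0],1],[[0,-6,-12],[0,0,0],1],[[0,-6,-12],[0,0,0],1]]'
python3 c.py
python3 - <<'E'
from h import *
a=cv2.imread('pics/c1.png')
st=manip.sense();print(st['contact_force'],st['t'],abs(st['joint_vel']).max())
s=snap('scene','fin')
cv2.imwrite('pics/finc.png',cv2.resize(s['image'][120:360,110:450],(800,565)))
E
```

```text
t: 9.15
tcp_pos: [0.5228, -0.2754, 0.2902]
tool_rot: [0.708, 0.706, 0.001, 0.001]
contact_force: [-0.4, -0.1, -1.2]
grip_width: -0.0002
-0.273 0.0019 z 0.1088 x [0.5199 0.6439]
-0.171 0.0015 z 0.1086 x [0.5067 0.631 ]
-0.016 -0.001 z 0.1087 x [0.4977 0.6221]
0.08 0.0036 z 0.1086 x [0.4987 0.6234]
[-0.76792428  0.60215817 -0.15650768] 9.2 0.028584309790412914
```

View pics/finc.png

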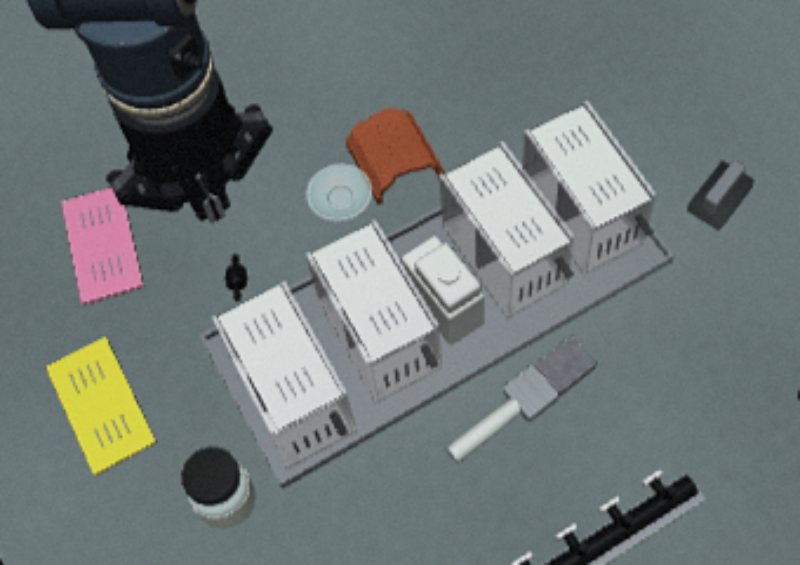

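All four covers lie flat and nothing else has moved. The rightmost one is at (280,355) in this crop. I'll hand the job in.

```bash
python3 -c "
from bench import manip
print(manip.finish_job())"
```

```text
the job is handed in; nothing more can be done
None
```

The slipped cover was the rightmost one, at about (0.58, -0.27) m. It is now seated flat and flush, and I handed the job in at about 9 s.

- **Finding it:** The depth images showed this cover raised towards its far end, with a slope of about 0.05, while the other three were flat. I went straight to it and did not press the others. A light press at its far end made it rock: its near end rose about 5.5 mm, and it fell back when released.
- **Seating it:** I pushed its near end along the box with the shut fingertips until it dropped in. The measured wrist force stayed near zero at every reading.
- **Last checks:** Its slope is now about 0.002 and its top is at 0.1088 m, against 0.1086–0.1087 m for the other three. Its near end is level with the box walls to about 1 mm in the wrist picture. By eye, the other objects stand where they did, and the arm was clear of everything when I handed in.

No check failed or disagreed.

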